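Lock the chopping-board clamp with its hairpin clip

ROBOT

A 7-joint arm with a two-finger parallel gripper is mounted at the origin on the work surface. World frame = base frame: x ahead of the robot, y to its left, z up, the work surface at z = 0. Lengths are in m, angles in degrees, forces in N, time in s.
With the tool pointing down it reaches from about 0.425 to 0.925 m from the base axis. Payload 6.8 kg.
Tool frame: the origin (TCP) lies midway between the tips of the shut fingers; the grasp point (between the pads) lies 19 mm behind it (ctrl.tcp_to_grasp is the distance from the TCP to the grasp point, in m); z points along the fingers, x is the direction in which the jaws open and shut, and the axes are right-handed (so a half turn about z gives the same grasp; the last joint's range is limited). The gripper opens to 88 mm and grips with 3 to 60 N. Pads are 20 mm wide; open, the fingers measure 115 mm over their backs; the gripper's body (75 mm by 178 mm) begins 61 mm behind the grasp point.
Start: joints at [60.212, 27.33, 1.283, 89.118, -0.659, 63.558, -4.761], TCP at [0.27, -0.619, 0.223] pointing down, gripper open.
Joint ranges: [-169.35, 169.35], [-19.33, 120.38], [-80.79, 83.38], [13.8, 139.57], [-78.32, 258.32], [9.67, 109.79], [-169.56, 169.56]. Speed limits (degrees/s): [136.94, 136.94, 180, 180, 180, 180, 180].

INTERFACE

Orientations are given as [roll, pitch, yaw] about the fixed x, y, z axes, in that order (R = Rz(yaw) Ry(pitch) Rx(roll)).
In Python, from station import ctrl, optics, workorder gives the robot as it stands. The module is installed in compiled form; this text tells all that it offers.
- The arm moves only by the tool send_rows, never from a script. Its argument "plan" is a list of rows, each a list of 7 numbers: the shift along the tool's x, y, z in units of 50 mm (1.0 is 50 mm), then the turn, a rotation vector about the tool's x, y, z in units of 5 degrees (1.0 is 5 degrees), then the gripper's target within -1 to 1 (shut at 1, half-way at 0, fully open at -1). In form: [[dx, dy, dz, ax, ay, az, claw], ...]. A call has 1 to 12 rows; each row shifts and turns the commanded pose from where the row before left it, along the tool's axes as they then stand; what a row does not reach is not made up. A row lasts 1/8 s, in which the tool goes at most 62.5 mm and 10.7 degrees, less where a joint would pass 70% of its speed; a pose out of reach is approached as far as the arm can. A call is refused whole if a number of a shift passes 1 or a number of a turn 1, either way. A call with a gripper value outside its range is refused whole. The fingers move at their own pace and stop on an object; "force" is the grip in N (left out, the last holds). Time passes only in rows, so rows that do not move let the fingers close. It gives the time, the measured TCP pose, the force and the opening at its end, in the units of the state.
- ctrl.sense(): the state, without advancing time (a new reading comes with each control period).
- optics.grab_frame(name): name is "scene" or "side" or "wrist"; returns the picture (384x512x3 uint8, red, green, blue); there is no depth.
- optics.camera_params(name): a dict with "K" (3x3 intrinsics, pixels), "xyz" and "orientation" of the camera in the world. Camera axes: x right, y up, looking along -z (the intrinsics and any distortion apply to the point x, -y, -z); pixel columns grow to the right and rows downward; lengths in m; the calibration is good to about 2 mm. The wrist camera is an equidistant fisheye: a pixel r from the principal point sees the ray r / f radians off the axis. A picture is of the moment at which its call begins: read the wrist's pose just before it. camera_params takes no time and is no camera call; for the wrist camera it gives the pose at the moment of the call.
- workorder.close_job(): hands the job in, once; it reports no verdict.
The state is a dict: "time_s": time; "joint_pos": joint angles; "qd": joint speeds; "effort": joint torques, N m; "position": TCP position; "ee_rot": TCP orientation; "wrist_force": force on the tool from outside, world axes, zero at the start; "moment": the same for the moment, N m; "opening": finger opening in m.
Only numpy, scipy, OpenCV 4.12 (cv2) and the standard library are available. Lean on these libraries where they do the work, as an engineer would, in place of code of your own. Each camera call takes 0.05 s, during which the arm holds its last target.

TASK

Clamp the round chopping board: fold the hold-down bar shut over its pin, then slide the hairpin clip flat along the bar, sideways onto the pin's neck between bar and head, until its bulges snap past the shank and it is fully home. Push steadily and by feel, since the pin is not always in the same spot and gives a little: do not ram it, and stop as soon as the clip has snapped instead of leaning on it (about 9 N at most then). Let go of it and leave the other kitchen things where they are.

Things in the scene. Friction and masses are not known exactly. Their poses are not given: they have to be found in the camera images.
- clamp: clamp for a round chopping board, fixed to the table: dark base strip 50 mm wide, 280 mm long; aluminium hold-down bar hinged at the far end; upright steel pin near the other end. Origin on the table under the pin's middle setting; +x runs along the bar from pin to hinge, z up
- board (a point): centre of the top face of the clamp's green polypropylene board: 260 mm across, 20 mm thick, top 24 mm above the table; at x = 95, y = 105 mm in the clamp's frame
- hinge (a point): centre of the bar's hinge axis (parallel to the clamp's y), at x = 190, z = 28 mm in the clamp's frame; two lugs beside it reach 38 mm above the table and 29 mm to either side
- neck (a point): reference point on the clamp above its origin, level with the top face of the shut bar, 31 mm above the table. The pin's axis crosses the bar's midline somewhere up to 14 mm before or behind this point (its block was set by hand, and it is not measured); sideways it is exact. Bare neck 10 mm thick and 10 mm tall above the bar, then a 14 mm wide head, top 53 mm above the table
- block (a point): middle of the base strip's top face under the neck point, 4 mm above the table. The pin's block, 36 by 34 mm, 22 mm tall, is bolted to the strip near here. The pin sits in it in a rubber bush: pushed along the clamp's +x it gives about 0.7 mm per N, to a hard stop at 8 mm, and springs back when let go; other ways it is rigid
- bar (a joint): opening angle of the hold-down bar, rad: 0 = shut, flat over the board's edge, the pin standing through its slot; grows as the free end rises; stays where it is left (stiff hinge, about 0.3 N m). Bar 40 mm wide, 6 mm thick, reaching 252 mm from the hinge axis; slot 15 mm wide, 56 mm long
- bar_press (a point): point on the bar's upper face, on its midline, 110 mm from the hinge axis (80 mm beyond the neck point when shut); moves with the bar
- clip: steel hairpin spring clip with an orange grip block, lying flat, block upright. Origin under the block's centre; +x to the open mouth, z up. Block 16 mm along x, 24 along y, 44 tall. Two prongs of 6 mm wire, 0 to 6 mm above the underside, reach to x = 80 mm; a 7 mm wide orange tongue between them ends at x = 46 mm and stops the shank. Weight about 65 g
- clip_mouth (a point): middle of the open mouth between the prong tips, at x = 80 mm, 3 mm above the underside: clear gap 22 mm, tips 35 mm over all. It narrows to 5.4 mm at the bulges, 21 mm behind. The prongs spring apart; the bulges pass the 10 mm shank at a push of about 7 to 14 N, then the force drops suddenly
- clip_seat (a point): point on the clip where the pin's axis lies once the clip is home: in the pocket behind the bulges, at x = 52 mm in the clip's frame, level with the underside
- bowl_a: white porcelain rice bowl, 114 mm across the rim, 60 mm tall, bystander; origin under its centre
- bowl_b: second white porcelain rice bowl, same size, bystander; origin under its centre
- jar: closed glass jar with a clip-on glass lid, 90 mm across, 128 mm tall, bystander; origin under its centre
- mill: dark wooden pepper mill with a steel ratchet ring, 58 mm across, 180 mm tall, bystander; origin under its centre
- colander: steel colander, 224 mm across, 270 mm over its two handles, 100 mm tall, bystander; origin under its centre
- scoop: white plastic rice scoop lying flat, 190 mm long, 12 mm thick, bystander; origin under its middle, blade towards its +x
Mind the look-alikes: they are no part of the job. Of the things that look like the clip, take the one that is farthest from the robot's base at the start.

How it is judged:
By the outcome, as a careful person would: the job done as asked, in the order asked, and still so for the second after the job is handed in, with the robot touching nothing.
It also fails if it takes over 64 s, if anything falls off the work surface, if the arm or the gripper's body presses on something with over 40 N, if the wrist force passes 120 N, or if a joint passes its speed limit or range.

## Working session

There is one attempt and no reset: what is moved stays moved. The work goes in short steps, Python scripts to look and compute and a tool call to move; the robot and the scene stay as the last step left them, time stands still between calls to the robot, and variables do not carry over. Pictures are saved under pics/ and viewed, and the job is handed in when it is done.

Besides the shell and the picture viewer there is one more tool, called after "Request:" by a JSON object that holds its "name" and its "arguments", one argument or row to a line. send_rows: Moves the arm, as the interface text tells. Its arguments: {"type":"object","properties":{"plan":{"type":"array","items":{"type":"array","items":{"type":"number"}}},"force":{"type":"number"}},"required":["plan"]}

```bash
mkdir -p pics; cat > h.py <<'E'
import numpy as np, cv2
from station import ctrl, optics, workorder
def save(n,fn):
    im=optics.grab_frame(n); cv2.imwrite('pics/'+fn,cv2.cvtColor(im,cv2.COLOR_RGB2BGR)); return im
E
python3 - <<'E'
from h import *
print(ctrl.sense(), ctrl.tcp_to_grasp)
for n in ['scene','side','wrist']:
    print(n,optics.camera_params(n)); save(n,n+'0.png')
E
```

```text
{'time_s': 0.0, 'joint_pos': array([60.21161473, 27.37298411,  1.28004499, 89.17635748, -0.6583245 ,
       63.55887427, -4.76140089]), 'qd': array([-0.02993026, -0.10012844,  0.03580132,  0.103397  , -0.03245904,
       -0.00129959, -0.07243146]), 'effort': array([ 3.45831131e-05, -5.82843876e+01,  1.53451759e+00, -2.72612965e+01,
       -5.43619331e-02,  1.68606854e-02,  1.55347266e-04]), 'position': array([ 0.26992454, -0.61803423,  0.22172906]), 'ee_rot': array([ 1.79992063e+02,  1.00556090e-01, -6.64039685e+01]), 'wrist_force': array([-0.31144573, -0.5469903 ,  0.17378774]), 'moment': array([-0.0056295 ,  0.04211669, -0.03558159]), 'opening': 0.08796939914072237} 0.0187
scene {'K': array([[402.30888494,   0.        , 252.30994087],
       [  0.        , 402.30888494, 194.14404835],
       [  0.        ,   0.        ,   1.        ]]), 'xyz': array([ 1.56878819, -0.60561338,  1.13607065]), 'orientation': array([48.9737072 , -0.82281979, 58.08419838])}
side {'K': array([[465.45466222,   0.        , 258.57057731],
       [  0.        , 465.45466222, 189.73165907],
       [  0.        ,   0.        ,   1.        ]]), 'xyz': array([-0.07044303,  1.01193738,  1.06712472]), 'orientation': array([  48.98028892,   -1.09279841, -146.08853297])}
wrist {'K': array([[297.31863964,   0.        , 260.71539294],
       [  0.        , 297.31863964, 185.71831127],
       [  0.        ,   0.        ,   1.        ]]), 'xyz': array([ 0.34932044, -0.58485328,  0.38332512]), 'orientation': array([-17.88313963,   0.07612318, -66.40975016])}
```

View pics/scene0.png

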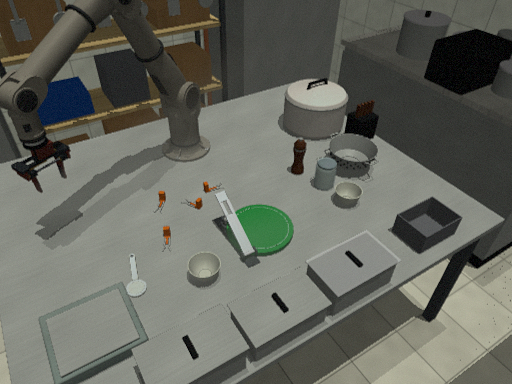

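View pics/side0.png

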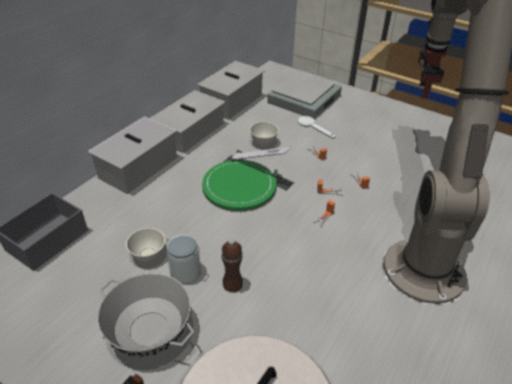

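View pics/wrist0.png

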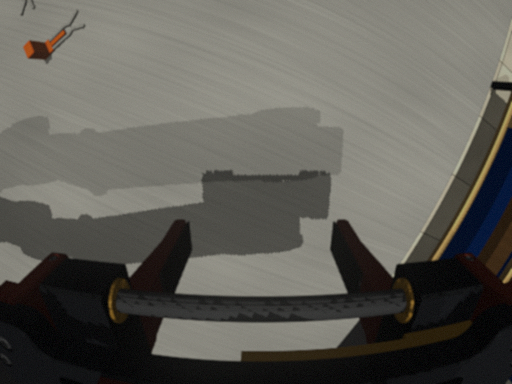

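```bash
cat >> h.py <<'E'
from scipy.spatial.transform import Rotation as R
def Rc(p): return R.from_euler('xyz',p['orientation'],degrees=True).as_matrix()
def ray(n,uv,p=None):
    p=p or optics.camera_params(n); K=p['K']; u,v=uv
    x=(u-K[0,2])/K[0,0]; y=(v-K[1,2])/K[1,1]
    if n=='wrist':
        r=np.hypot(x,y); s=np.sin(r)/r if r>1e-9 else 1; d=np.array([x*s,-y*s,-np.cos(r)])
    else: d=np.array([x,-y,-1.])
    return p['xyz'],Rc(p)@d
def onz(n,uv,z,p=None):
    o,d=ray(n,uv,p); return o+d*(z-o[2])/d[2]
def proj(n,X,p=None):
    p=p or optics.camera_params(n); K=p['K']; c=Rc(p).T@(np.array(X)-p['xyz']); a=np.array([c[0],-c[1],-c[2]])
    if n=='wrist':
        r=np.arctan2(np.hypot(a[0],a[1]),a[2]); q=a[:2]/np.hypot(a[0],a[1])*r
    else: q=a[:2]/a[2]
    return q*K[0,0]+K[:2,2]
def tri(l):
    A=np.zeros((3,3));b=np.zeros(3)
    for n,uv in l:
        o,d=ray(n,uv); d=d/np.linalg.norm(d); M=np.eye(3)-np.outer(d,d); A+=M;b+=M@o
    return np.linalg.solve(A,b)
def blobs(im,mask,amin=20):
    n,l,s,c=cv2.connectedComponentsWithStats(mask.astype(np.uint8)); return [(s[i],c[i]) for i in range(1,n) if s[i,4]>=amin]
def orange(im):
    h=cv2.cvtColor(im,cv2.COLOR_RGB2HSV); return (h[...,0]<14)&(h[...,1]>170)&(h[...,2]>110)
E
python3 - <<'E'
from h import *
for n in ['scene','side']:
    im=cv2.cvtColor(cv2.imread(f'pics/{n}0.png'),cv2.COLOR_BGR2RGB)
    for s,c in blobs(im,orange(im)): print(n,s,c.round(1),onz(n,c,0.025).round(3),np.hypot(*onz(n,c,.025)[:2]).round(3))
im=cv2.imread('pics/scene0.png')
cv2.imwrite('pics/z1.png',cv2.resize(im[170:275,140:300],None,fx=5,fy=5,interpolation=cv2.INTER_CUBIC))
im=cv2.imread('pics/side0.png')
cv2.imwrite('pics/z2.png',cv2.resize(im[120:230,195:380],None,fx=4.3,fy=4.3,interpolation=cv2.INTER_CUBIC))
E
```

```text
scene [165 235   5   9  21] [166.8 238.7] [ 0.544 -0.323  0.025] 0.632
```

View pics/z1.png

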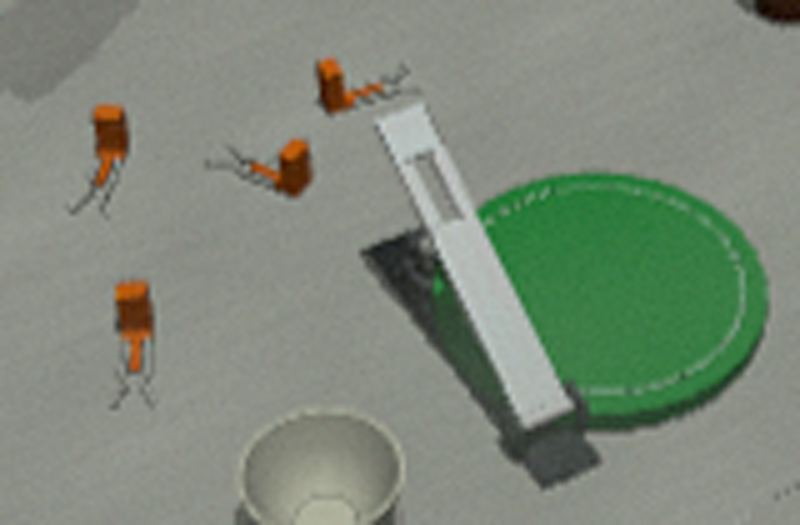

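View pics/z2.png

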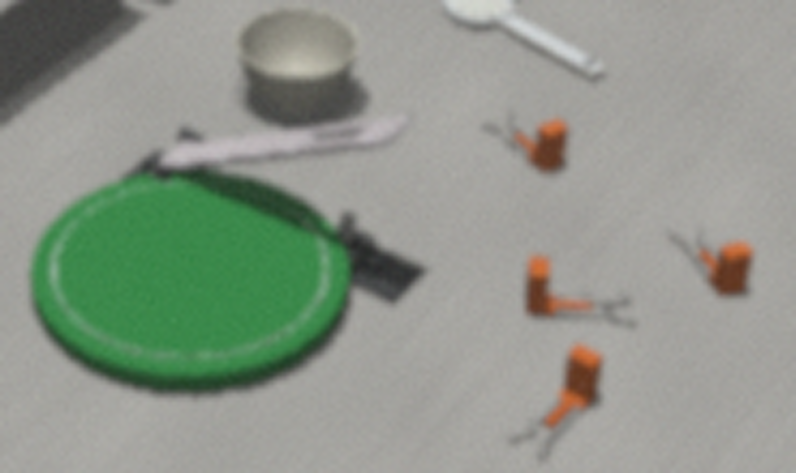

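```bash
python3 - <<'E'
from h import *
f=lambda x,y:(140+x/5-.4,170+y/5-.4)
g=lambda x,y:(195+x/4.3-.4,120+y/4.3-.4)
def P(nm,a,b,z):
    A=onz('scene',f(*a),z);B=onz('side',g(*b),z);print(nm,A.round(4)[:2],B.round(4)[:2],tri([('scene',f(*a)),('side',g(*b))]).round(4),'dist',np.hypot(*((A+B)/2)[:2]).round(3))
P('A top',(110,110),(735,250),.044)
P('B top',(295,148),(540,263),.044)
P('C top',(329,66),(584,354),.044)
P('D top',(132,289),(551,127),.044)
# board green centroid
for n in ['scene','side']:
    im=cv2.cvtColor(cv2.imread(f'pics/{n}0.png'),cv2.COLOR_BGR2RGB)
    h=cv2.cvtColor(im,cv2.COLOR_RGB2HSV);m=((h[...,0]>50)&(h[...,0]<75)&(h[...,1]>120))
    b=max(blobs(im,m),key=lambda q:q[0][4]);print(n,b,onz(n,b[1],.02))
# strip ends: far end in scene: corners near (600,462),(545,488) ; pin end (360,252)
for q in [(600,462),(545,488),(360,252)]: print('strip',onz('scene',f(*q),.004).round(4))
for q in [(425,268),(395,300)]: print('strip side',onz('side',g(*q),.004).round(4))
E
```

```text
A top [ 0.3044 -0.2427] [ 0.3011 -0.2422] [ 0.3019 -0.2426  0.0427] dist 0.388
B top [ 0.4258 -0.1325] [ 0.4226 -0.1363] [ 0.4235 -0.1336  0.0442] dist 0.445
C top [ 0.3461 -0.0612] [ 0.3439 -0.0601] [ 0.3445 -0.0608  0.0429] dist 0.35
D top [ 0.5062 -0.3078] [ 0.5025 -0.3055] [ 0.5038 -0.3075  0.042 ] dist 0.59
scene (array([ 235,  205,   58,   48, 1816], dtype=int32), array([264.969163  , 226.51431718])) [0.67563808 0.02729218 0.02      ]
side (array([ 203,  161,   73,   49, 2311], dtype=int32), array([238.316746 , 185.0099524])) [0.65597275 0.02137195 0.02      ]
strip [ 0.8016 -0.0778  0.004 ]
strip [ 0.8011 -0.1238  0.004 ]
strip [ 0.5226 -0.126   0.004 ]
strip side [ 0.5169 -0.1204  0.004 ]
strip side [ 0.5162 -0.0715  0.004 ]
```

```bash
cat >> h.py <<'E'
def plan(target,yaw,n,claw,pos=None,yaw0=None):
    """suggest rows; tool pointing down assumed; yaw change spread over n rows"""
    s=ctrl.sense(); p=np.array(s['position'] if pos is None else pos); y0=s['ee_rot'][2] if yaw0 is None else yaw0
    dy=(yaw-y0+180)%360-180; y=y0; d=(np.array(target)-p)/n
    for i in range(n):
        M=R.from_euler('xyz',[180,0,y],degrees=True).as_matrix()
        print([*(M.T@d/0.05).round(3),0,0,round(-dy/n/5,3),claw]); y+=dy/n
E
python3 - <<'E'
from h import *
f=lambda x,y:(140+x/5-.4,170+y/5-.4)
g=lambda x,y:(195+x/4.3-.4,120+y/4.3-.4)
print('mouth',onz('scene',f(132,405),.003),onz('side',g(500,125),.003))
print('bar end', tri([('scene',f(400,112)),('side',g(404,122))]))
print('pin head side', onz('side',g(347,222),.053))
plan([.43,-.27,.25],-90,12,-1)
E
```

```text
mouth [ 0.57708538 -0.34303698  0.003     ] [ 0.56468074 -0.33411217  0.003     ]
bar end [ 0.5396524  -0.09761481  0.15405853]
pin head side [ 0.57117688 -0.0816033   0.053     ]
[np.float64(-0.425), np.float64(-0.477), np.float64(-0.047), 0, 0, np.float64(0.393), -1]
[np.float64(-0.441), np.float64(-0.462), np.float64(-0.047), 0, 0, np.float64(0.393), -1]
[np.float64(-0.457), np.float64(-0.446), np.float64(-0.047), 0, 0, np.float64(0.393), -1]
[np.float64(-0.472), np.float64(-0.43), np.float64(-0.047), 0, 0, np.float64(0.393), -1]
[np.float64(-0.486), np.float64(-0.414), np.float64(-0.047), 0, 0, np.float64(0.393), -1]
[np.float64(-0.5), np.float64(-0.397), np.float64(-0.047), 0, 0, np.float64(0.393), -1]
[np.float64(-0.514), np.float64(-0.38), np.float64(-0.047), 0, 0, np.float64(0.393), -1]
[np.float64(-0.526), np.float64(-0.362), np.float64(-0.047), 0, 0, np.float64(0.393), -1]
[np.float64(-0.538), np.float64(-0.344), np.float64(-0.047), 0, 0, np.float64(0.393), -1]
[np.float64(-0.55), np.float64(-0.325), np.float64(-0.047), 0, 0, np.float64(0.393), -1]
[np.float64(-0.561), np.float64(-0.306), np.float64(-0.047), 0, 0, np.float64(0.393), -1]
[np.float64(-0.571), np.float64(-0.286), np.float64(-0.047), 0, 0, np.float64(0.393), -1]
```

Request:
{"name": "send_rows", "arguments": {
  "plan": [
    [-0.43,-0.48,-0.05,0,0,0.4,-1],
    [-0.44,-0.46,-0.05,0,0,0.4,-1],
    [-0.46,-0.45,-0.05,0,0,0.4,-1],
    [-0.47,-0.43,-0.05,0,0,0.4,-1],
    [-0.49,-0.41,-0.05,0,0,0.4,-1],
    [-0.5,-0.4,-0.05,0,0,0.4,-1],
    [-0.51,-0.38,-0.05,0,0,0.4,-1],
    [-0.53,-0.36,-0.05,0,0,0.4,-1],
    [-0.54,-0.34,-0.05,0,0,0.4,-1],
    [-0.55,-0.33,-0.05,0,0,0.4,-1],
    [-0.56,-0.31,-0.05,0,0,0.4,-1],
    [-0.57,-0.29,-0.05,0,0,0.3,-1]
  ]
}}

```text
time_s: 1.65
position: [0.4319, -0.2693, 0.2526]
ee_rot: [180.0, 0.0, -90.0]
wrist_force: [0.5, -0.8, 0.1]
opening: 0.0876
```

```bash
python3 - <<'E'
from h import *
s=ctrl.sense();print(s['time_s'],s['position'],s['ee_rot'],s['wrist_force'])
p=optics.camera_params('wrist');print(p)
im=save('wrist','w1.png')
np.save('w1p.npy',p,allow_pickle=True)
E
```

```text
1.65 [ 0.43188684 -0.26934473  0.25259189] [ 1.79982793e+02  6.89415426e-03 -8.99652186e+01] [ 0.45033428 -0.79466018  0.10733929]
{'K': array([[297.31863964,   0.        , 260.71539294],
       [  0.        , 297.31863964, 185.71831127],
       [  0.        ,   0.        ,   1.        ]]), 'xyz': array([ 0.51829727, -0.26985645,  0.41410947]), 'orientation': array([-1.78866086e+01, -5.12096629e-03, -8.99680654e+01])}
```

View pics/w1.png

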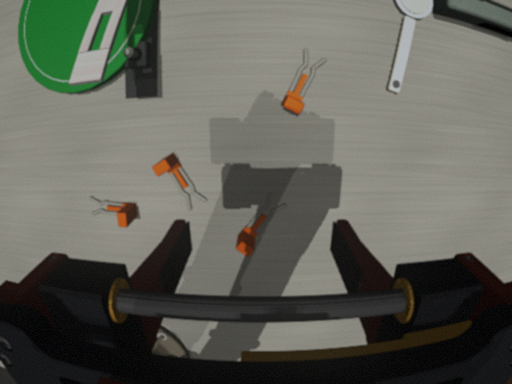

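```bash
python3 - <<'E'
from h import *
im=cv2.imread('pics/w1.png')
a=cv2.resize(im[0:110,60:170],None,fx=5,fy=5,interpolation=cv2.INTER_CUBIC)
b=cv2.resize(im[40:125,270:335],None,fx=6.4,fy=6.4,interpolation=cv2.INTER_CUBIC)[:540]
b=cv2.copyMakeBorder(b,0,550-b.shape[0],0,0,cv2.BORDER_CONSTANT) if b.shape[0]<550 else b[:550]
c=np.hstack([a,b])[:, :800];print(a.shape,b.shape);cv2.imwrite('pics/z3.png',c)
E
```

```text
(550, 550, 3) (550, 416, 3)
```

View pics/z3.png

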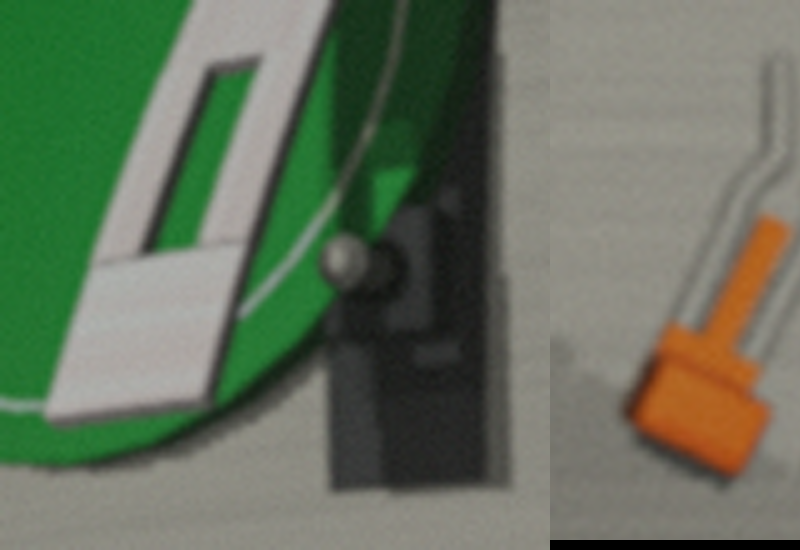

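```bash
python3 - <<'E'
from h import *
p=np.load('w1p.npy',allow_pickle=True).item()
W=lambda uv,z:onz('wrist',uv,z,p)
a=lambda x,y:(60+x/5-.4,y/5-.4); b=lambda x,y:(270+(x-550)/6.4-.4,40+y/6.4-.4)
pin=W(a(344,262),.052);print('pin',pin)
print('strip', W(a(332,490),.004),W(a(492,488),.004))
c=[W(b(*q),.044) for q in [(662,362),(770,405),(740,475),(635,415)]]
for q in c: print(q)
cc=np.mean(c,0);print('top c',cc, W(b(702,415),.044))
t=W(b(770,222),.006);d=t-cc;print('tongue',t,np.hypot(*d[:2]),np.degrees(np.arctan2(d[1],d[0])))
m=(W((306,50),.003)+W((324.5,60),.003))/2;d=m-cc;print('mouth',m,np.hypot(*d[:2]),np.degrees(np.arctan2(d[1],d[0])))
# board
im=cv2.cvtColor(cv2.imread('pics/w1.png'),cv2.COLOR_BGR2RGB)
# project check
f=lambda x,y:(140+x/5-.4,170+y/5-.4)
print('scene front tongue',onz('scene',f(134,371),.006))
E
```

```text
pin [ 0.579729   -0.10187245  0.052     ]
strip [ 0.52058148 -0.07385203  0.004     ] [ 0.51728908 -0.12476168  0.004     ]
[ 0.51454386 -0.30232445  0.044     ]
[ 0.50662219 -0.3234427   0.044     ]
[ 0.49274414 -0.31782742  0.044     ]
[ 0.50412224 -0.2972165   0.044     ]
top c [ 0.50450811 -0.31020277  0.044     ] [ 0.50434684 -0.31020216  0.044     ]
tongue [ 0.54497581 -0.32838429  0.006     ] 0.04436443086946833 -24.193651624298333
mouth [ 0.57309064 -0.3443406   0.003     ] 0.07660910847995972 -26.46241056036326
scene front tongue [ 0.5494352  -0.32944774  0.006     ]
```

Request:
{"name": "send_rows", "arguments": {
  "plan": [
    [-0.37,-0.48,0,0,0,0,1],
    [-0.38,-0.48,0,0,0,0,1],
    [-0.38,-0.48,0,0,0,0,1],
    [-0.37,-0.48,0,0,0,0,1],
    [-0.38,-0.48,0,0,0,0,1],
    [-0.37,-0.48,0,0,0,0,1],
    [-0.38,-0.48,0,0,0,0,1],
    [-0.37,-0.48,0,0,0,0,1],
    [-0.38,-0.48,0,0,0,0,1],
    [0,0,0.7,0,0,0,1],
    [0,0,0.7,0,0,0,1],
    [0,0,0.6,0,0,0,1]
  ]
}}

```text
time_s: 3.2
position: [0.6469, -0.1012, 0.1509]
ee_rot: [179.9, 0.0, -89.9]
wrist_force: [-0.3, 0.4, 0.1]
opening: 0.0007
```

```bash
python3 - <<'E'
from h import *
print(ctrl.sense()['position'])
a=save('scene','s2.png');b=save('side','d2.png')
c=np.hstack([cv2.resize(a[130:270,180:320],None,fx=2.85,fy=2.85),cv2.resize(b[60:200,180:320],None,fx=2.85,fy=2.85)])
cv2.imwrite('pics/z4.png',c[...,::-1])
E
```

```text
[ 0.64688325 -0.10117017  0.15091352]
```

View pics/z4.png

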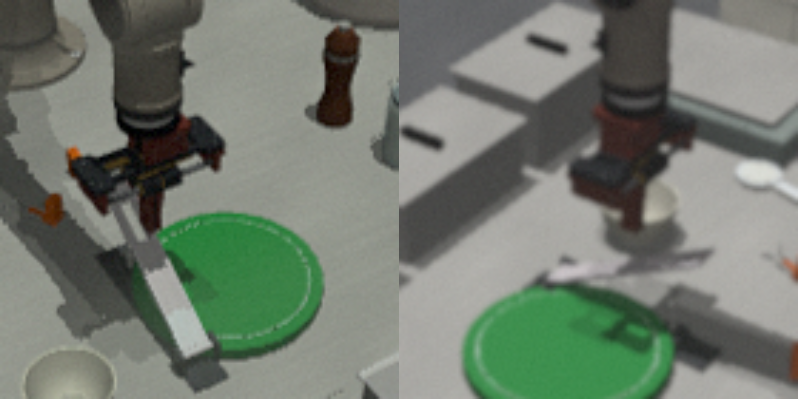

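Request:
{"name": "send_rows", "arguments": {
  "plan": [
    [0,0,0.4,0,0,0,1],
    [0,0,0.3,0,0,0,1],
    [0,0,0.2,0,0,0,1],
    [0,0,0.2,0,0,0,1],
    [0,0,0.2,0,0,0,1],
    [0,0,0.2,0,0,0,1],
    [0,0,0.2,0,0,0,1]
  ]
}}

```text
time_s: 4.18
position: [0.6475, -0.1011, 0.0671]
ee_rot: [-180.0, -0.0, -89.9]
wrist_force: [0.3, -0.4, 1.4]
opening: 0.0006
```

Request:
{"name": "send_rows", "arguments": {
  "plan": [
    [0,0,0.15,0,0,0,1],
    [0,0,0.15,0,0,0,1],
    [0,0,0.15,0,0,0,1],
    [0,0,0.15,0,0,0,1]
  ]
}}

```text
time_s: 4.68
position: [0.6475, -0.1011, 0.0372]
ee_rot: [-180.0, -0.0, -89.9]
wrist_force: [-0.9, 0.7, 1.6]
opening: 0.0003
```

Request:
{"name": "send_rows", "arguments": {
  "plan": [
    [0,0,0.06,0,0,0,1],
    [0,0,0.04,0,0,0,1],
    [0,0,0,0,0,0,1]
  ]
}}

```text
time_s: 5.05
position: [0.6475, -0.101, 0.0326]
ee_rot: [-180.0, -0.0, -89.9]
wrist_force: [-0.0, 0.2, -0.1]
opening: -0.0001
```

Request:
{"name": "send_rows", "arguments": {
  "plan": [
    [0,0,0.03,0,0,0,1],
    [0,0,0.03,0,0,0,1]
  ]
}}

```text
time_s: 5.3
position: [0.6479, -0.1011, 0.0312]
ee_rot: [-180.0, -0.0, -89.9]
wrist_force: [-6.6, 1.0, 19.8]
opening: 0.0006
```

Request:
{"name": "send_rows", "arguments": {
  "plan": [
    [0,0,-0.3,0,0,0,1],
    [0,0.1,-0.6,0,0,0,-1],
    [0,0.5,-0.7,0,0,0,-1],
    [0,0.7,-0.7,0,0,0,-1],
    [0,0.8,-0.6,0,0,0,-1],
    [0,0.8,-0.5,0,0,0,-1],
    [0,0.7,0,0,0,0,-1],
    [0,0.3,0,0,0,0,-1],
    [0,0,0,0,0,0,-1]
  ]
}}

```text
time_s: 6.42
position: [0.4524, -0.1015, 0.2]
ee_rot: [-180.0, -0.0, -89.9]
wrist_force: [0.4, -0.1, -0.0]
opening: 0.0767
```

```bash
python3 - <<'E'
from h import *
s=ctrl.sense();print(s['time_s'],s['position'],s['ee_rot'],s['wrist_force'],s['qd'].round(2))
p=optics.camera_params('wrist')
im=save('wrist','w2.png')
np.save('w2p.npy',p,allow_pickle=True)
cv2.imwrite('pics/z5.png',cv2.resize(im[0:200,160:427],None,fx=3,fy=3,interpolation=cv2.INTER_CUBIC)[...,::-1])
E
```

```text
6.425 [ 0.45237321 -0.10150304  0.19995442] [-1.79964125e+02 -1.69551049e-02 -8.99222200e+01] [ 0.35078471 -0.14058485 -0.04932809] [-0.47  1.75 -0.25 -2.33  0.11 -0.23 -0.17]
```

View pics/z5.png

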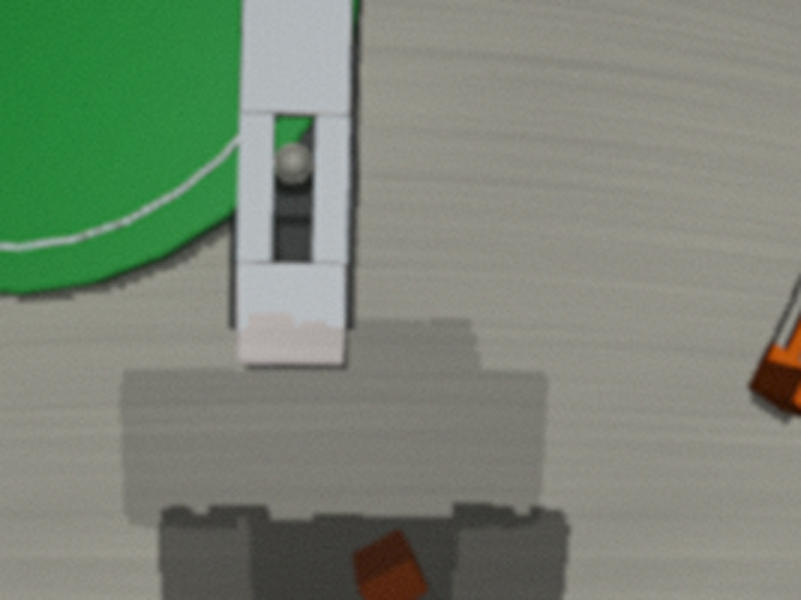

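```bash
python3 - <<'E'
from h import *
p=np.load('w2p.npy',allow_pickle=True).item()
W=lambda x,y,z:onz('wrist',(160+x/3-.33,y/3-.33),z,p)
print('pin',W(293,163,.052))
for y in (362,262,114,5):
    pass
L=W(238,362,.031);Rr=W(345,362,.031);L2=W(243,20,.031);R2=W(352,20,.031)
print('end',L,Rr);print('far',L2,R2); a=(L+Rr)/2;b=(L2+R2)/2;print('yaw',np.degrees(np.arctan2(*(b-a)[1::-1])),(a+b)/2)
s1=(W(275,262,.031)+W(313,262,.031))/2;s2=(W(275,114,.031)+W(314,114,.031))/2;print('slot',s1,s2)
E
```

```text
pin [ 0.57964475 -0.09853731  0.052     ]
end [ 0.5084459  -0.07798793  0.031     ] [ 0.50841875 -0.11753529  0.031     ]
far [ 0.6382796  -0.07999035  0.031     ] [ 0.63823141 -0.1197048   0.031     ]
yaw -0.9205354956686724 [ 0.57334391 -0.09880459  0.031     ]
slot [ 0.54550348 -0.09869809  0.031     ] [ 0.60108308 -0.09882767  0.031     ]
```

```bash
python3 - <<'E'
from h import *
print(ctrl.sense()['joint_pos'])
plan([.5045,-.3095,.12],-114.5,6,-1)
E
```

```text
[ 16.05896093   9.58362852 -12.34251724 117.70472957   2.55632597
  52.90101057 -87.55943933]
[np.float64(0.694), np.float64(-0.17), np.float64(0.266), 0, 0, np.float64(0.82), -1]
[np.float64(0.68), np.float64(-0.219), np.float64(0.266), 0, 0, np.float64(0.82), -1]
[np.float64(0.663), np.float64(-0.267), np.float64(0.266), 0, 0, np.float64(0.82), -1]
[np.float64(0.642), np.float64(-0.314), np.float64(0.266), 0, 0, np.float64(0.82), -1]
[np.float64(0.618), np.float64(-0.359), np.float64(0.266), 0, 0, np.float64(0.82), -1]
[np.float64(0.591), np.float64(-0.402), np.float64(0.266), 0, 0, np.float64(0.82), -1]
```

Request:
{"name": "send_rows", "arguments": {
  "plan": [
    [0.69,-0.17,0.27,0,0,0.82,-1],
    [0.68,-0.22,0.27,0,0,0.82,-1],
    [0.66,-0.27,0.27,0,0,0.82,-1],
    [0.64,-0.31,0.27,0,0,0.82,-1],
    [0.62,-0.36,0.27,0,0,0.82,-1],
    [0.59,-0.4,0.27,0,0,0.82,-1],
    [0,0,0,0,0,0,-1]
  ]
}}

```text
time_s: 7.35
position: [0.5041, -0.3119, 0.1167]
ee_rot: [179.9, -0.1, -114.7]
wrist_force: [0.7, 1.2, -0.3]
opening: 0.0876
```

```bash
python3 - <<'E'
from h import *
s=ctrl.sense();print(s['time_s'],s['position'],s['ee_rot'],s['wrist_force'])
im=save('wrist','w3.png')
E
```

```text
7.35 [ 0.50411997 -0.31191409  0.11667953] [ 1.79917102e+02 -6.84392753e-02 -1.14715452e+02] [ 0.72701949  1.20399409 -0.34980529]
```

View pics/w3.png

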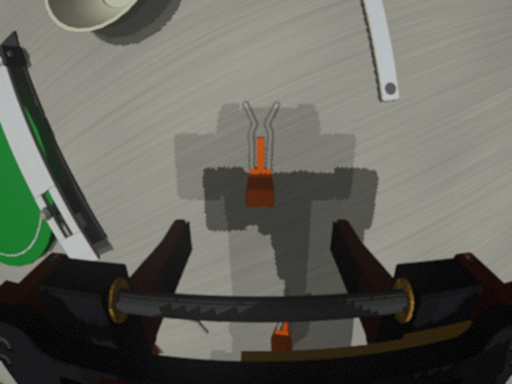

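```bash
python3 - <<'E'
from h import *
im=cv2.cvtColor(cv2.imread('pics/w3.png'),cv2.COLOR_BGR2RGB)
p=optics.camera_params('wrist')
T=ctrl.sense()['position']
for z in (.117,.044,.022,0): print(z,proj('wrist',[T[0],T[1],z],p))
h=cv2.cvtColor(im,cv2.COLOR_RGB2HSV)
cv2.imwrite('pics/z6.png',cv2.resize(im[90:220,200:320],None,fx=4.6,fy=4.6,interpolation=cv2.INTER_CUBIC)[...,::-1])
E
```

```text
0.117 [260.81330801 238.89318322]
0.044 [260.77202336 197.77499244]
0.022 [260.76355423 189.40926486]
0 [260.75627586 182.23820333]
```

View pics/z6.png

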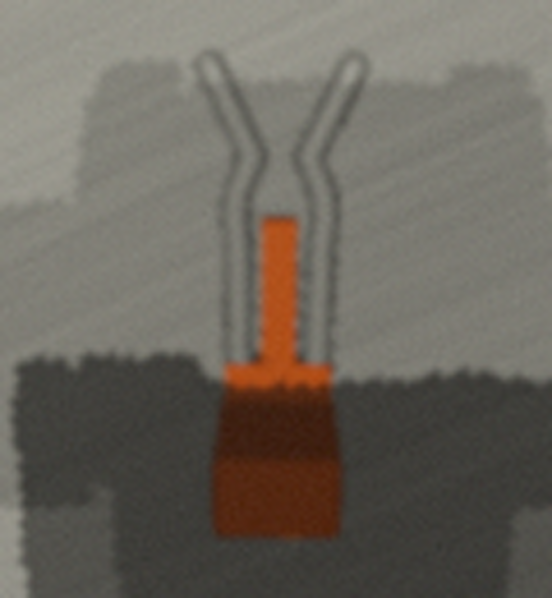

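Request:
{"name": "send_rows", "arguments": {
  "plan": [
    [0,0,0.5,0,0,0,-1],
    [0,0,0.6,0,0,0,-1],
    [0,0,0.5,0,0,0,-1],
    [0,0,0.3,0,0,0,-1],
    [0,0,0.15,0,0,0,-1],
    [0,0,0,0,0,0,-1]
  ]
}}

```text
time_s: 8.15
position: [0.504, -0.3088, 0.0163]
ee_rot: [-180.0, 0.0, -114.5]
wrist_force: [0.2, -0.3, 0.2]
opening: 0.0879
```

Request:
{"name": "send_rows", "arguments": {
  "plan": [
    [0,0,0,0,0,0,1],
    [0,0,0,0,0,0,1],
    [0,0,0,0,0,0,1],
    [0,0,0,0,0,0,1],
    [0,0,0,0,0,0,1],
    [0,0,0,0,0,0,1]
  ],
  "force": 40
}}

```text
time_s: 8.9
position: [0.5037, -0.3091, 0.0161]
ee_rot: [180.0, -0.0, -114.5]
wrist_force: [0.2, 0.3, 0.2]
opening: 0.0309
```

Request:
{"name": "send_rows", "arguments": {
  "plan": [
    [0,0,0,0,0,0,1],
    [0,0,0,0,0,0,1]
  ]
}}

```text
time_s: 9.15
position: [0.5037, -0.3092, 0.0161]
ee_rot: [180.0, -0.0, -114.5]
wrist_force: [0.3, -0.2, -0.4]
opening: 0.0241
```

Request:
{"name": "send_rows", "arguments": {
  "plan": [
    [0,0,-0.3,0,0,0,1],
    [0,0,-0.6,0,0,0,1],
    [0,0,-0.7,0,0,0,1],
    [0,0,-0.7,0,0,0,1],
    [0,0,0,0,0,0,1]
  ]
}}

```text
time_s: 9.78
position: [0.5057, -0.3102, 0.135]
ee_rot: [-179.6, -0.0, -114.5]
wrist_force: [0.5, 0.3, -1.5]
opening: 0.0238
```

```bash
python3 - <<'E'
from h import *
print(ctrl.sense()['opening'])
plan([.475,-.098,.12],-90.5,8,1)
E
```

```text
0.02376460230887009
[np.float64(-0.451), np.float64(0.29), np.float64(0.037), 0, 0, np.float64(-0.6), 1]
[np.float64(-0.465), np.float64(0.266), np.float64(0.037), 0, 0, np.float64(-0.6), 1]
[np.float64(-0.479), np.float64(0.241), np.float64(0.037), 0, 0, np.float64(-0.6), 1]
[np.float64(-0.491), np.float64(0.216), np.float64(0.037), 0, 0, np.float64(-0.6), 1]
[np.float64(-0.501), np.float64(0.19), np.float64(0.037), 0, 0, np.float64(-0.6), 1]
[np.float64(-0.51), np.float64(0.163), np.float64(0.037), 0, 0, np.float64(-0.6), 1]
[np.float64(-0.518), np.float64(0.136), np.float64(0.037), 0, 0, np.float64(-0.6), 1]
[np.float64(-0.525), np.float64(0.109), np.float64(0.037), 0, 0, np.float64(-0.6), 1]
```

Request:
{"name": "send_rows", "arguments": {
  "plan": [
    [-0.45,0.29,0.04,0,0,-0.6,1],
    [-0.46,0.27,0.04,0,0,-0.6,1],
    [-0.48,0.24,0.04,0,0,-0.6,1],
    [-0.49,0.22,0.04,0,0,-0.6,1],
    [-0.5,0.19,0.04,0,0,-0.6,1],
    [-0.51,0.16,0.04,0,0,-0.6,1],
    [-0.52,0.14,0.04,0,0,-0.6,1],
    [-0.53,0.11,0.04,0,0,-0.6,1],
    [0,0,0,0,0,0,1],
    [0,0,0,0,0,0,1]
  ]
}}

```text
time_s: 11.02
position: [0.4727, -0.0971, 0.1152]
ee_rot: [-180.0, -0.0, -90.5]
wrist_force: [-0.0, -0.2, -0.6]
opening: 0.0239
```

```bash
python3 - <<'E'
from h import *
s=ctrl.sense();print(s['time_s'],s['position'],s['ee_rot'],s['wrist_force'])
p=optics.camera_params('wrist');im=save('wrist','w4.png');np.save('w4p.npy',p,allow_pickle=True)
cv2.imwrite('pics/z7.png',cv2.resize(im[60:250,160:360],None,fx=3.1,fy=3.1,interpolation=cv2.INTER_CUBIC)[...,::-1])
E
```

```text
11.025 [ 0.47267327 -0.09711278  0.11522615] [-1.79985487e+02 -2.50374369e-02 -9.05188495e+01] [-0.00096356 -0.21831823 -0.63690517]
```

View pics/z7.png

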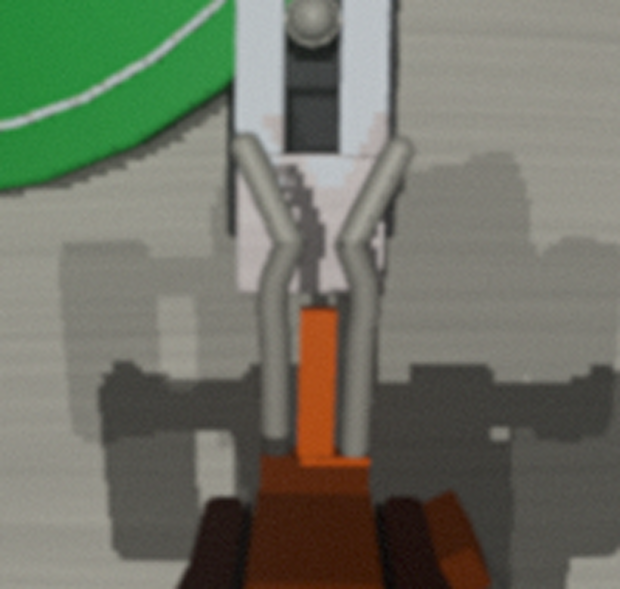

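```bash
python3 - <<'E'
from h import *
p=np.load('w4p.npy',allow_pickle=True).item()
W=lambda x,y,z:onz('wrist',(160+x/3.1-.34,60+y/3.1-.34),z,p)
for nm,x,y,z in [('tipL',243,143,.102),('tipR',402,147,.102),('bulgeL',293,240,.102),('bulgeR',345,244,.102),('tongue',318.5,310,.105),('tongue base',318,455,.105),('pin',313,20,.052),('slotL',285,150,.031),('slotR',341,150,.031),('endL',237,290,.031),('endR',386,290,.031)]: print(nm,W(x,y,z))
E
```

```text
tipL [ 0.55170625 -0.08517868  0.102     ]
tipR [ 0.55072418 -0.11507211  0.102     ]
bulgeL [ 0.53295563 -0.09433997  0.102     ]
bulgeR [ 0.53209471 -0.10426666  0.102     ]
tongue [ 0.51983821 -0.09908682  0.105     ]
tongue base [ 0.49010011 -0.09876612  0.105     ]
pin [ 0.57941339 -0.09860035  0.052     ]
slotL [ 0.5466726  -0.09091398  0.031     ]
slotR [ 0.54653651 -0.10570065  0.031     ]
endL [ 0.50882931 -0.07726727  0.031     ]
endR [ 0.50844831 -0.11783135  0.031     ]
```

Request:
{"name": "send_rows", "arguments": {
  "plan": [
    [-0.024,0,0.3,0,0,0,1],
    [0,0,0.4,0,0,0,1],
    [0,0,0.35,0,0,0,1],
    [0,0,0.2,0,0,0,1],
    [0,0,0.07,0,0,0,1],
    [0,0,0,0,0,0,1]
  ]
}}

```text
time_s: 11.82
position: [0.4726, -0.0957, 0.0491]
ee_rot: [-180.0, -0.0, -90.5]
wrist_force: [-0.0, -0.4, -0.1]
opening: 0.0239
```

Request:
{"name": "send_rows", "arguments": {
  "plan": [
    [0,0,0.02,0,0,0,1],
    [0,-0.15,0,0,0,0,1],
    [0,-0.15,0,0,0,0,1],
    [0,-0.15,0,0,0,0,1],
    [0,-0.1,0,0,0,0,1],
    [0,-0.05,0,0,0,0,1],
    [0,0,0,0,0,0,1]
  ]
}}

```text
time_s: 12.7
position: [0.5025, -0.0958, 0.0481]
ee_rot: [180.0, 0.0, -90.5]
wrist_force: [-0.8, 0.2, -0.8]
opening: 0.0238
```

```bash
python3 - <<'E'
from h import *
s=ctrl.sense();print(s['time_s'],s['position'],s['ee_rot'],s['wrist_force'])
p=optics.camera_params('wrist');im=save('wrist','w5.png')
cv2.imwrite('pics/z8.png',cv2.resize(im[90:280,160:360],None,fx=3.1,fy=3.1,interpolation=cv2.INTER_CUBIC)[...,::-1])
E
```

```text
12.7 [ 0.50254553 -0.0958494   0.04807315] [ 1.79990656e+02  8.50794580e-04 -9.05045301e+01] [-0.76153653  0.21101611 -0.75807547]
```

View pics/z8.png

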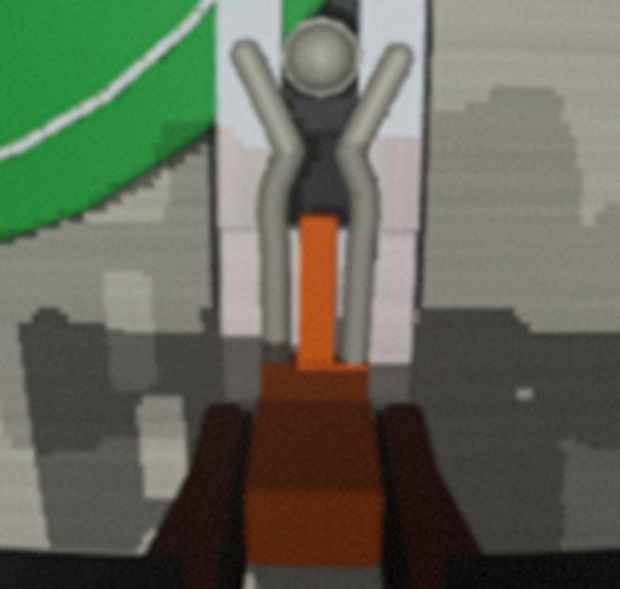

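Request:
{"name": "send_rows", "arguments": {
  "plan": [
    [0,-0.05,0,0,0,0,1],
    [0,-0.05,0,0,0,0,1],
    [0,-0.04,0,0,0,0,1],
    [0,-0.02,0,0,0,0,1],
    [0,-0.02,0,0,0,0,1],
    [0,-0.02,0,0,0,0,1]
  ]
}}

```text
time_s: 13.5
position: [0.5126, -0.096, 0.0482]
ee_rot: [180.0, -0.0, -90.5]
wrist_force: [-0.8, 0.1, -0.2]
opening: 0.0238
```

Request:
{"name": "send_rows", "arguments": {
  "plan": [
    [0,-0.02,0,0,0,0,1],
    [0,-0.02,0,0,0,0,1],
    [0,-0.02,0,0,0,0,1],
    [0,-0.02,0,0,0,0,1]
  ]
}}

```text
time_s: 14.0
position: [0.5161, -0.0959, 0.048]
ee_rot: [179.9, 0.0, -90.5]
wrist_force: [-1.0, 0.9, -0.5]
opening: 0.0237
```

Request:
{"name": "send_rows", "arguments": {
  "plan": [
    [0,-0.02,0,0,0,0,1],
    [0,-0.02,0,0,0,0,1],
    [0,-0.02,0,0,0,0,1]
  ]
}}

```text
time_s: 14.38
position: [0.5186, -0.096, 0.0478]
ee_rot: [179.9, 0.0, -90.5]
wrist_force: [-3.7, 0.3, 0.2]
opening: 0.0236
```

Request:
{"name": "send_rows", "arguments": {
  "plan": [
    [0,-0.02,0,0,0,0,1],
    [0,-0.02,0,0,0,0,1]
  ]
}}

```text
time_s: 14.62
position: [0.5203, -0.096, 0.0477]
ee_rot: [179.9, 0.0, -90.5]
wrist_force: [-5.7, 0.5, 0.2]
opening: 0.0235
```

Request:
{"name": "send_rows", "arguments": {
  "plan": [
    [0,-0.02,0,0,0,0,1],
    [0,-0.02,0,0,0,0,1]
  ]
}}

```text
time_s: 14.88
position: [0.5216, -0.0961, 0.0475]
ee_rot: [179.8, -0.0, -90.5]
wrist_force: [-7.3, 0.2, 1.2]
opening: 0.0237
```

Request:
{"name": "send_rows", "arguments": {
  "plan": [
    [0,-0.02,0,0,0,0,1],
    [0,-0.02,0,0,0,0,1]
  ]
}}

```text
time_s: 15.12
position: [0.5227, -0.0962, 0.0474]
ee_rot: [179.7, -0.0, -90.5]
wrist_force: [-10.1, -0.1, 2.4]
opening: 0.0237
```

Request:
{"name": "send_rows", "arguments": {
  "plan": [
    [0,-0.02,-0.005,0,0,0,1]
  ]
}}

```text
time_s: 15.25
position: [0.5237, -0.0961, 0.0476]
ee_rot: [179.7, -0.0, -90.5]
wrist_force: [-8.7, 0.1, 1.3]
opening: 0.024
```

Request:
{"name": "send_rows", "arguments": {
  "plan": [
    [0,-0.02,-0.005,0,0,0,1]
  ]
}}

```text
time_s: 15.38
position: [0.5247, -0.0961, 0.0478]
ee_rot: [179.7, -0.0, -90.5]
wrist_force: [-8.3, 1.1, -1.9]
opening: 0.0241
```

Request:
{"name": "send_rows", "arguments": {
  "plan": [
    [0,-0.015,0,0,0,0,1]
  ]
}}

```text
time_s: 15.5
position: [0.5259, -0.0961, 0.0479]
ee_rot: [179.7, -0.0, -90.5]
wrist_force: [-6.0, 0.9, -1.4]
opening: 0.0236
```

Request:
{"name": "send_rows", "arguments": {
  "plan": [
    [0,-0.01,0,0,0,0,1]
  ]
}}

```text
time_s: 15.62
position: [0.5283, -0.0962, 0.0483]
ee_rot: [180.0, -0.0, -90.5]
wrist_force: [-1.5, -0.6, -0.2]
opening: 0.0235
```

```bash
python3 - <<'E'
from h import *
s=ctrl.sense();print(s['time_s'],s['position'],s['ee_rot'],s['wrist_force'])
p=optics.camera_params('wrist');im=save('wrist','w6.png')
print(ctrl.sense()['wrist_force'])
cv2.imwrite('pics/z9.png',cv2.resize(im[90:280,160:360],None,fx=3.1,fy=3.1,interpolation=cv2.INTER_CUBIC)[...,::-1])
E
```

```text
15.625 [ 0.52830784 -0.09617685  0.04833704] [ 1.79954597e+02 -1.48463264e-03 -9.05126649e+01] [-1.53074887 -0.59793045 -0.24186243]
[-0.70867269  0.19025347 -1.60894863]
```

View pics/z9.png

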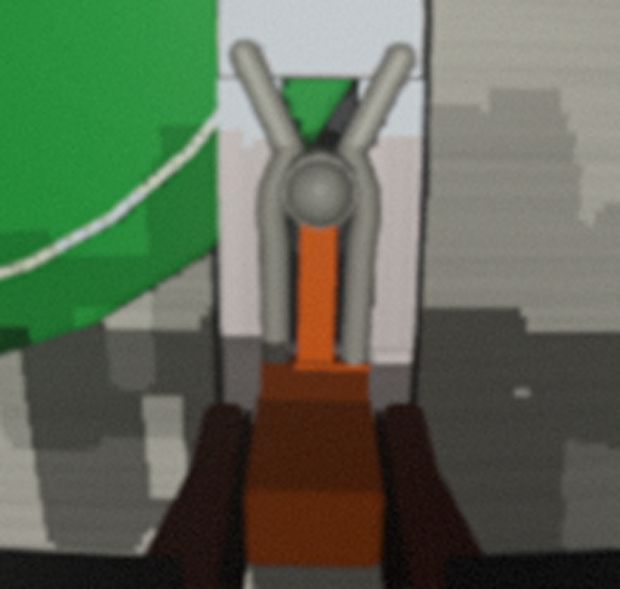

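Request:
{"name": "send_rows", "arguments": {
  "plan": [
    [0,0,0.012,0,0,0,1],
    [0,0,0.01,0,0,0,1],
    [0,0,0,0,0,0,0.3],
    [0,0,0,0,0,0,0.1],
    [0,0,0,0,0,0,0],
    [0,0,0,0,0,0,-0.2],
    [0,0,0,0,0,0,-0.4]
  ]
}}

```text
time_s: 16.55
position: [0.5288, -0.0961, 0.0476]
ee_rot: [-180.0, 0.0, -90.5]
wrist_force: [-1.0, 0.3, 0.7]
opening: 0.059
```

```bash
python3 - <<'E'
from h import *
s=ctrl.sense();print(s['time_s'],s['position'],s['ee_rot'],s['wrist_force'],s['opening'])
p=optics.camera_params('wrist');im=save('wrist','w7.png')
cv2.imwrite('pics/z10.png',cv2.resize(im[90:280,160:360],None,fx=3.1,fy=3.1,interpolation=cv2.INTER_CUBIC)[...,::-1])
E
```

```text
16.55 [ 0.52884627 -0.09607333  0.04757067] [-1.79990802e+02  1.98889971e-03 -9.05077267e+01] [-0.98120809  0.29594785  0.74566717] 0.058963910241856675
```

View pics/z10.png

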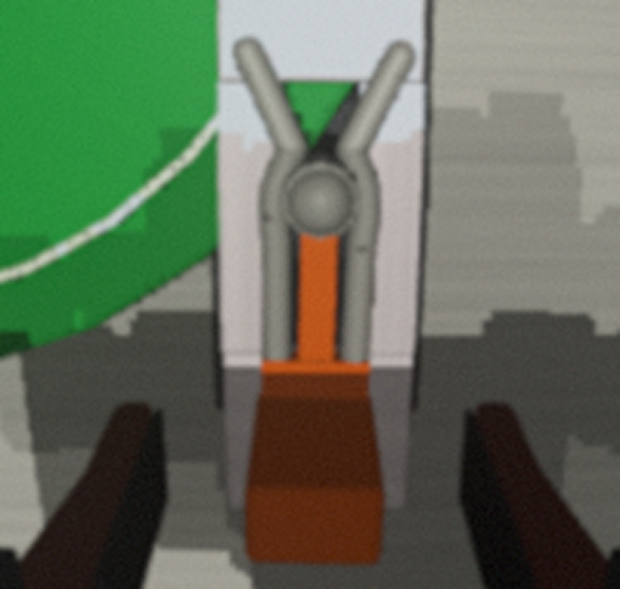

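Request:
{"name": "send_rows", "arguments": {
  "plan": [
    [0,0,-0.2,0,0,0,-0.4],
    [0,0,-0.5,0,0,0,-0.4],
    [0,0,-0.7,0,0,0,-0.4],
    [0,0,-0.8,0,0,0,-0.4],
    [0,0.4,-0.8,0,0,0,-0.4],
    [0,0.4,-0.2,0,0,0,-0.4],
    [0,0.4,0,0,0,0,-0.4],
    [0,0,0,0,0,0,-0.4],
    [0,0,0,0,0,0,-0.4]
  ]
}}

```text
time_s: 17.73
position: [0.4695, -0.0955, 0.2079]
ee_rot: [-179.9, -0.0, -90.5]
wrist_force: [0.1, 0.5, 0.5]
opening: 0.0611
```

```bash
python3 - <<'E'
from h import *
s=ctrl.sense();print(s['time_s'],s['position'],s['wrist_force'],s['opening'])
p=optics.camera_params('wrist');im=save('wrist','w8.png')
a=save('scene','s8.png');d=save('side','d8.png')
cv2.imwrite('pics/z11.png',np.hstack([cv2.resize(im[0:180,170:350],None,fx=2.2,fy=2.2,interpolation=cv2.INTER_CUBIC),cv2.resize(a[150:290,130:270],(396,396),interpolation=cv2.INTER_CUBIC)])[...,::-1])
E
```

```text
17.725 [ 0.46954324 -0.09553314  0.207937  ] [0.07351111 0.49738299 0.52854314] 0.06106465391332476
```

View pics/z11.png

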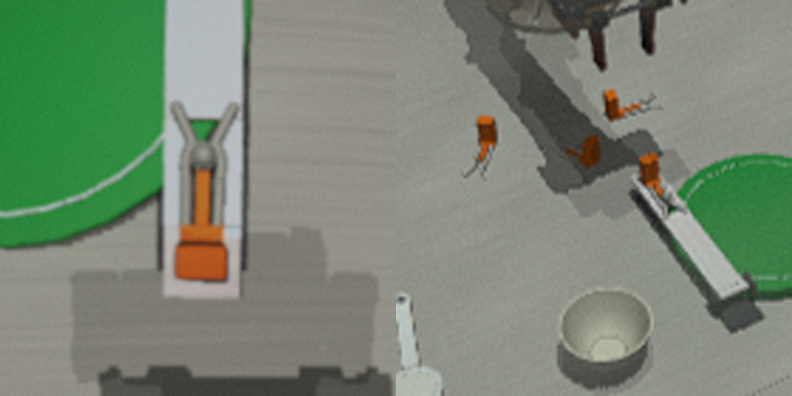

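View pics/d8.png

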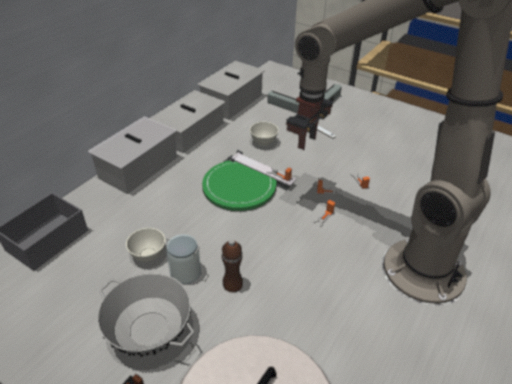

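The pictures show the bar flat and shut, with the clip straight on the neck and the pin (wrist crop, about (203,153)) against the tongue. The bystanders are where they were and the gripper is clear.

```bash
python3 -c "
from h import *
print(workorder.close_job())"
```

```text
the job is handed in; nothing more can be done
None
```

The board is clamped: the bar is shut over its pin and the clip is snapped home on the neck. I handed the job in at about 18 s of the 64 s allowed.

- **Bar:** I pressed it down with shut fingers until it stopped at z ≈ 31 mm. The contact force there was brief, about 21 N at the wrist.
- **Clip:** I took the farthest of the four look-alikes (0.59 m from the base) and slid it along the bar onto the pin. The pin stood about 9 mm to the hinge side of the reference point. The highest push I read was about 10 N. At the snap the force dropped to about 1 N and I stopped pushing. I then released the clip and lifted clear.
- **Last checks:** After release, the wrist, scene and side pictures showed the pin against the tongue, behind the bulges. The clip lay flat and straight, and the other kitchen things and spare clips looked unmoved. The wrist force was near 0.5 N, about sensor noise. No check failed or disagreed.

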